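# Pin the carton stop to its rail with a ball-lock pin

## Robot

A 6-joint arm with a two-finger parallel gripper is mounted at the origin on the work surface. World frame = base frame: x ahead of the robot, y to its left, z up, the work surface at z = 0. Lengths are in m, angles in rad, forces in N, time in s.
With the tool pointing down it reaches from about 0.35 to 0.925 m from the base axis. Payload 6.4 kg.
Tool frame: the origin (TCP) lies midway between the tips of the shut fingers; the grasp point (between the pads) lies 19 mm behind it; y points along the fingers, x is the direction in which the jaws open and shut, and the axes are right-handed (so a half turn about y gives the same grasp; the last joint's range is limited). The gripper opens to 85 mm and grips with 20 to 120 N. Pads are 22 mm wide; open, the fingers measure 114 mm over their backs; the gripper's body (76 mm by 85 mm) begins 54 mm behind the grasp point. The pads swing forward as they close: fully open they stand 13 mm farther back than shut.
Start: joints at [-1.346, 0.245, 1.558, -0, 1.339, -0.174], TCP at [0.252, -0.599, 0.231] pointing down, gripper open.
Joint ranges: [-3.13, 3.13], [-1.02, 2.26], [0.13, 2.54], [-0.95, 4.09], [0.21, 2.88], [-2.74, 2.74]. Speed limits (rad/s): [2.57, 2.57, 3.14, 3.14, 3.14, 3.14].

## Interface

Orientations are given as a unit quaternion [w, x, y, z].
In Python, from rig import ctrl gives the robot as it stands.
- The arm moves only by the tool apply_moves, never from a script. Its argument "motion" is a list of rows, each an object with "linear": the shift along the tool's x, y, z in mm, a list of three; "twist": the turn, a rotation vector about the tool's x, y, z in degrees, a list of three; "fingers": the finger opening in mm, from 0 to 85.4. A call has 1 to 20 rows; each row is the pose to reach, as a shift and turn from the pose commanded when the call began, along the tool's axes at that moment; what a row does not reach only later rows make up. A row lasts 1/8 s, in which the tool goes at most 62.5 mm and 10.7 degrees, less where a joint would pass 70% of its speed; a pose out of reach is approached as far as the arm can. A call with a gripper value outside its range is refused whole. The fingers move at their own pace and stop on an object; the grip force is fixed at half the most. Time passes only in rows, so rows that repeat a pose let the fingers close. It gives the time, the measured TCP pose, the force and the opening at its end, in the units of the state.
- ctrl.get_obs(): the state, without advancing time (a new reading comes with each control period).
- ctrl.read_camera(name): name is "side" or "top" or "wrist"; returns the picture (384x512x3 uint8, blue, green, red); there is no depth.
- ctrl.camera_info(name): a dict with "intrinsics" (3x3 intrinsics, pixels), "rvec" (rotation vector, rad) and "tvec" (3), from world to camera coordinates, as OpenCV has them. Camera axes: x right, y down, z forward; pixel columns grow to the right and rows downward; lengths in m; the calibration is good to about 2 mm. A picture is of the moment at which its call begins: read the wrist's pose just before it. camera_info takes no time and is no camera call; for the wrist camera it gives the pose at the moment of the call.
- ctrl.finish_job(): hands the job in, once; it reports no verdict.
Trained networks look in the newest picture that a camera, given by its name, has taken for a name from the list of things; names that differ only in an ending like _2 or _b are one class to them, and where a whole thing is asked for, a point or a joint stands for the part that bears it (a point fixed in the world has none). Each returns a list of dicts, best first, with "confidence" (0 to 1); they miss things now and then, are a little off and sometimes report something else, mostly with a low value. They report only what shows in the picture. A call takes as long as a camera call. They do not tell look-alikes from the thing itself.
- ctrl.boxes_of(camera, name): "position" ([x, y, z] in m, in world coordinates, good to about 4 mm: the middle of the surface that is visible of it).
The state is a dict: "time": time; "joint_positions": joint angles; "qd": joint speeds; "joint_efforts": joint torques, N m; "eef_pos": TCP position; "orientation": TCP orientation; "contact_force": force on the tool from outside, world axes, zero at the start; "wrist_torque": the same for the moment, N m; "finger_gap": opening from 0.0 (shut) to 1.0 (fully open).
Only numpy, scipy, OpenCV 4.12 (cv2) and the standard library are available. Lean on these libraries where they do the work, as an engineer would, in place of code of your own. Each camera call takes 0.05 s, during which the arm holds its last target. There are 200 camera calls.

## Task

Set the carton stop for packing: slide it along its rail until its hole lines up with the hole in the rail, then squeeze the two buttons of the quick-release pin and put it down through both holes until its collar is fully home on the stop, and let go so that its balls spring out and lock under the rail. Feel for the lower hole gently, never forcing the pin, and leave the carton, the tape roll and the bottle where they are.

Things in the scene. Friction and masses are not known exactly. Their poses are not given: they have to be found in the camera images.
- rail: Fixed aluminium rail lying on the bench, 300 mm long, 60 mm wide, two 8 mm side walls, top 53 mm up; origin under its middle. Its y axis runs along the rail, x across, z up. A fixed steel strip 8 mm thick lies between the walls, flush with their top, free space beneath it. The strip's one round hole, 15 mm across, no chamfer, lies on the centre line.
- rail_mark (a point): Index mark: a dark line across the tops of the rail's walls, half-way along it. The point is on the centre line, level with the rail's top. The strip was set by eye: its hole lies anywhere within 12 mm of the mark along the rail, either way, and must be found by feel (or seen while the stop is not over it). Axes as the rail's.
- stop (a joint): Position (m) of the steel carton stop along the rail's +y; 0 when its hole is exactly at the mark. Starts at +0.05 to +0.085, slides between -0.03 and +0.09, takes about 2 N to move and stays where it is left.
- stop_hole (a point): Centre of the stop's round hole (15 mm across, no chamfer) at the upper face of its flat saddle plate, 63 mm above the table. Plate 8 mm thick, 74 mm wide across the rail with skirts; it reaches 30 mm from the hole towards -y and 60 mm towards +y along the rail. The strip's top is 10 mm below this point (2 mm gap). Axes as the rail's; moves with the stop.
- stop_fin (a point): Middle of the top edge, 125 mm above the table, of the stop's upright fin: a plate 64 mm wide across the rail, 10 mm thick along it, 62 mm tall, standing 53 mm towards the rail's +y from the stop's hole. It can be pinched from above across its thickness, or pushed. Axes as the rail's.
- pin_grip (a point): Centre of the ball-lock pin's grey head, between its two black side buttons; the pin (about 140 g) starts upright, nose down, in a block. y goes through the buttons, z up the pin. Head 24 mm along x, 30 mm tall; buttons flat, 16 mm wide, 20 mm tall, 34 mm across when free, 28 mm when squeezed fully in (8 N each), which draws in the balls. Grip it at 20 to 40 N.
- pin_collar (a point): Centre of the underside of the pin's collar (28 mm across, 6 mm thick), 32 mm below the grip point. The shank below is 14 mm thick and 30 mm long, its last 4 mm tapering to an 11 mm nose. Two balls, 22.5 mm below this point on the pin's x axis, stand out 2.2 mm each and bar it from both holes unless drawn in. Fully home the collar lies on the saddle and the balls are just under the strip.
- block_hole0 (a point): Mouth centre of the 22 mm hole in the fixed black parking block (60 x 60 x 40 mm tall) where the pin stands at the start, its collar on the block. The hole passes the pin with its balls out.
- ball_a (a joint): How far (m) one locking ball is drawn in: 0 is out (locked), about 0.0024 fully in (buttons squeezed). It follows its button, which springs back when let go.
- ball_b (a joint): The same for the other ball.
- carton_mid (a point): Middle of a small cardboard carton, 110 x 80 x 60 mm, standing nearby: leave it alone.
- tape_mid (a point): Centre of a lying roll of clear packing tape, 100 mm across, 48 mm high: leave it alone.
- oil_mid (a point): Middle of a grey oil bottle, 68 mm across, 170 mm tall: leave it alone.
There are look-alikes about, which are no part of the job. There is more than one size of the part that bears pin_grip; the job needs the largest.

How it is judged:
By the outcome, as a careful person would: the job done as asked, in the order asked, and still so for the second after the job is handed in, with the robot touching nothing.
It also fails if it takes over 72 s, if anything falls off the work surface, if the arm or the gripper's body presses on something with over 40 N, if the wrist force passes 120 N, or if a joint passes its speed limit or range.

## Working session

There is one attempt and no reset: what is moved stays moved. The work goes in short steps, Python scripts to look and compute and a tool call to move; the robot and the scene stay as the last step left them, time stands still between calls to the robot, and variables do not carry over. Pictures are saved under pics/ and viewed, about 8 in all and at most 12, crops included, and the job is handed in when it is done.

Besides the shell and the picture viewer there is one more tool, called after "Call:" by a JSON object that holds its "name" and its "arguments", one argument or row to a line. apply_moves: Moves the arm, as the interface text tells. Its arguments: {"type":"object","properties":{"motion":{"type":"array"}},"required":["motion"]}

```bash
mkdir -p pics; cat > h.py <<'E'
import numpy as np, cv2
from scipy.spatial.transform import Rotation as R
from rig import ctrl
def cam(n):
    i=ctrl.camera_info(n); return np.array(i["intrinsics"],float),np.array(i["rvec"],float),np.array(i["tvec"],float)
def ray(n,uv,z,c=None):
    K,r,t=c or cam(n); M=cv2.Rodrigues(r)[0]; C=-M.T@t.ravel()
    d=M.T@np.linalg.inv(K)@[uv[0],uv[1],1.]; return C+d*(z-C[2])/d[2]
def proj(n,p,c=None):
    K,r,t=c or cam(n); return cv2.projectPoints(np.array(p,float).reshape(-1,3),r,t,K,None)[0].reshape(-1,2)
def tool():
    o=ctrl.get_obs(); q=o["orientation"]; return np.array(o["eef_pos"]),R.from_quat([q[1],q[2],q[3],q[0]])
def totool(target):
    p,r=tool(); return 1000*r.inv().apply(np.array(target)-p)
E
python3 - <<'E'
from h import *
np.set_printoptions(precision=4,suppress=True)
o=ctrl.get_obs(); print(o); p,r=tool(); print(r.as_matrix())
ims={}
for n in ("top","side"):
    im=ctrl.read_camera(n); ims[n]=im; cv2.imwrite(f"pics/{n}0.png",im)
    for k in ("rail","stop_hole","stop_fin","pin_grip","pin_collar","block_hole0","carton_mid","tape_mid","oil_mid","rail_mark"):
        try: print(n,k,[(np.round(d["position"],3).tolist(),round(d["confidence"],2)) for d in ctrl.boxes_of(n,k)][:5])
        except Exception as e: print(n,k,e)
E
```

```text
{'time': 0.0, 'joint_positions': array([-1.3461,  0.2458,  1.559 , -0.    ,  1.3387, -0.1741]), 'qd': array([-0.0012,  0.0004, -0.0004,  0.0008,  0.0001, -0.0002]), 'joint_efforts': array([ -0.0007, -42.9513, -32.6124,  -0.0002,   0.0054,  -0.    ]), 'eef_pos': array([ 0.2523, -0.5984,  0.2302]), 'orientation': array([ 0.5896, -0.5887,  0.3916, -0.3905]), 'contact_force': array([-0.2646, -0.0895,  1.4157]), 'wrist_torque': array([-0.008 , -0.0042,  0.0073]), 'finger_gap': 1.0000186246531526}
[[ 0.3883 -0.0005  0.9215]
 [-0.9215  0.0019  0.3883]
 [-0.0019 -1.      0.0003]]
top rail [([0.571, 0.035, 0.05], 0.58)]
top stop_hole [([0.583, 0.099, 0.06], 0.93)]
top stop_fin [([0.586, 0.101, 0.068], 0.78), ([0.571, 0.033, 0.05], 0.46)]
top pin_grip [([0.484, -0.385, 0.053], 0.62), ([0.418, -0.322, 0.054], 0.62)]
top pin_collar [([0.501, -0.294, 0.085], 0.66), ([0.485, -0.385, 0.052], 0.62)]
top block_hole0 [([0.498, -0.288, 0.04], 0.61)]
top carton_mid [([0.696, -0.256, 0.056], 0.87), ([0.616, 0.392, 0.115], 0.68)]
top tape_mid [([0.421, 0.352, 0.05], 0.74)]
top oil_mid [([0.616, 0.39, 0.112], 0.6)]
top rail_mark [([0.576, 0.034, 0.054], 0.59)]
side rail [([0.572, -0.002, 0.05], 0.71), ([0.503, -0.302, 0.075], 0.49)]
side stop_hole [([0.59, 0.119, 0.062], 0.57), ([0.573, -0.001, 0.051], 0.37)]
side stop_fin [([0.589, 0.118, 0.064], 0.81)]
side pin_grip [([0.501, -0.306, 0.075], 0.72), ([0.417, -0.33, 0.046], 0.7), ([0.483, -0.394, 0.047], 0.63)]
side pin_collar [([0.502, -0.309, 0.082], 0.55), ([0.42, -0.328, 0.051], 0.55), ([0.488, -0.391, 0.049], 0.43)]
side block_hole0 [([0.497, -0.322, 0.038], 0.55)]
side carton_mid [([0.695, -0.284, 0.059], 0.62)]
side tape_mid [([0.422, 0.328, 0.031], 0.63), ([0.587, 0.122, 0.062], 0.43)]
side oil_mid [([0.614, 0.383, 0.086], 0.8), ([0.588, 0.122, 0.063], 0.44)]
side rail_mark [([0.572, 0.002, 0.05], 0.84)]
```

```bash
python3 -c "
import cv2;a=cv2.imread('pics/top0.png');cv2.imwrite('pics/top0b.png',cv2.resize(a,(800,600),interpolation=cv2.INTER_CUBIC))"
```

```text
(no output)
```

View pics/top0b.png

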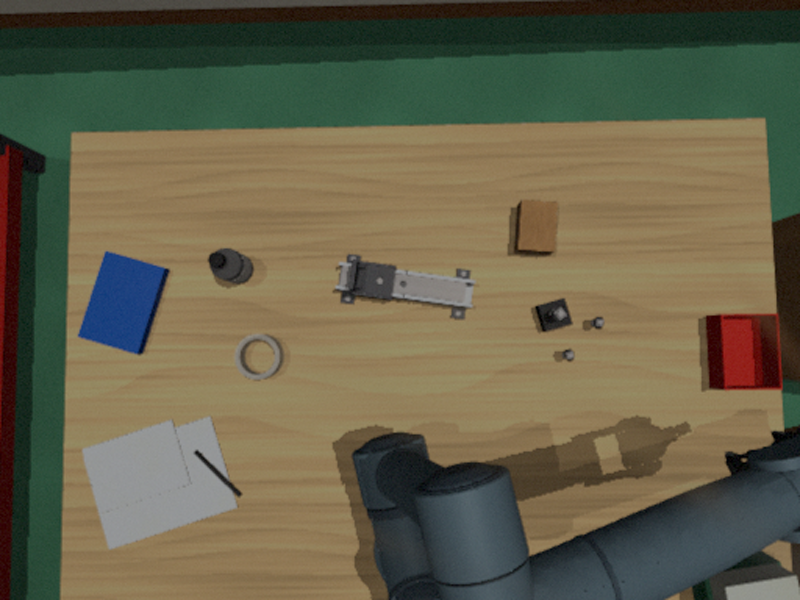

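View pics/side0.png

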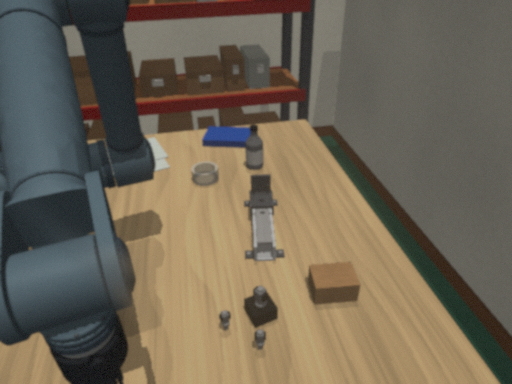

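The top view shows the stop at (370,280), with the strip's hole still uncovered at about (403,284). The pin in the block is at (553,314). The two smaller look-alikes stand outside the block.

```bash
python3 - <<'E'
from h import *
np.set_printoptions(precision=4,suppress=True)
s=512/800
f=lambda u,v,z:ray("top",(u*s,v*s),z)
a,b=f(341,275,.053),f(473,293,.053); print("ends",a,b,np.degrees(np.arctan2(*(a-b)[:2])))
print("hole",f(403,284,.053),"stophole",f(380,282,.063))
K,r,t=cam("wrist");M=cv2.Rodrigues(r)[0];C=-M.T@t.ravel();p,rr=tool()
print("cam in tool",rr.inv().apply(C-p),"fwd in tool",rr.inv().apply(M[2]),"right",rr.inv().apply(M[0]),K)
print("move",totool([.575,.045,.26]))
E
```

```text
ends [0.5973 0.1681 0.053 ] [ 0.5531 -0.1178  0.053 ] 8.795898006335998
hole [0.5753 0.0334 0.053 ] stophole [0.5795 0.0828 0.063 ]
cam in tool [-0.0006 -0.1428  0.0724] fwd in tool [-0.      0.959  -0.2835] right [1.     0.     0.0001] [[340.9826   0.     254.8788]
 [  0.     340.9826 186.5298]
 [  0.       0.       1.    ]]
move [-468.188   -28.7004  547.348 ]
```

Call:
{"name": "apply_moves", "arguments": {
  "motion": [
    {"linear": [-479,30,520],"twist": [0,31.6,0],"fingers": 85},
    {"linear": [-479,30,520],"twist": [0,31.6,0],"fingers": 85},
    {"linear": [-479,30,520],"twist": [0,31.6,0],"fingers": 85},
    {"linear": [-479,30,520],"twist": [0,31.6,0],"fingers": 85},
    {"linear": [-479,30,520],"twist": [0,31.6,0],"fingers": 85},
    {"linear": [-479,30,520],"twist": [0,31.6,0],"fingers": 85},
    {"linear": [-479,30,520],"twist": [0,31.6,0],"fingers": 85},
    {"linear": [-479,30,520],"twist": [0,31.6,0],"fingers": 85},
    {"linear": [-479,30,520],"twist": [0,31.6,0],"fingers": 85},
    {"linear": [-479,30,520],"twist": [0,31.6,0],"fingers": 85},
    {"linear": [-479,30,520],"twist": [0,31.6,0],"fingers": 85},
    {"linear": [-479,30,520],"twist": [0,31.6,0],"fingers": 85},
    {"linear": [-479,30,520],"twist": [0,31.6,0],"fingers": 85},
    {"linear": [-479,30,520],"twist": [0,31.6,0],"fingers": 85},
    {"linear": [-479,30,520],"twist": [0,31.6,0],"fingers": 85},
    {"linear": [-479,30,520],"twist": [0,31.6,0],"fingers": 85}
  ]
}}

```text
time: 3.1
eef_pos: [0.5455, 0.0433, 0.2015]
orientation: [-0.46, 0.46, -0.537, 0.537]
contact_force: [0.5, -0.3, 0.7]
finger_gap: 0.994
```

```bash
python3 - <<'E'
from h import *
np.set_printoptions(precision=4,suppress=True)
p,r=tool(); print(p); print(r.as_matrix())
c=cam("wrist"); im=ctrl.read_camera("wrist"); cv2.imwrite("pics/w1.png",im); np.save("w1cam.npy",np.array([c[1].ravel(),c[2].ravel()]))
for k in ("stop_hole","stop_fin","rail_mark","rail"):
    print(k,[(np.round(d["position"],4).tolist(),round(d["confidence"],2)) for d in ctrl.boxes_of("wrist",k)])
E
```

```text
[0.5455 0.0433 0.2015]
[[-0.1538  0.0003  0.9881]
 [-0.9881 -0.0001 -0.1538]
 [ 0.0001 -1.      0.0003]]
stop_hole [([0.5913, 0.115, 0.0641], 0.63)]
stop_fin [([0.5937, 0.1093, 0.0602], 0.81)]
rail_mark [([0.5768, 0.048, 0.0525], 0.74)]
rail [([0.5847, 0.0433, 0.0528], 0.79)]
```

View pics/w1.png

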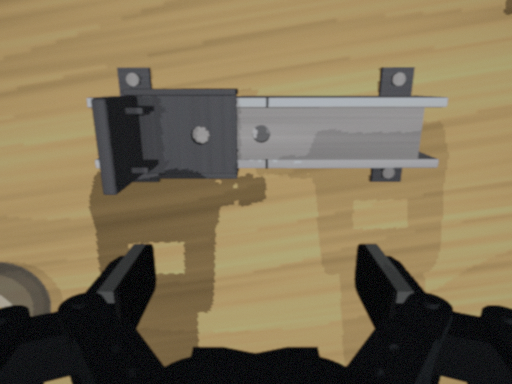

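Clear view: stop hole at (202,134), strip hole at (261,133), mark line at x≈267, rail walls at v≈102 and 163, and the fin's top edge at u≈94–118.

```bash
python3 - <<'E'
from h import *
np.set_printoptions(precision=4,suppress=True)
im=cv2.imread("pics/w1.png"); a=cv2.resize(im[80:204,80:280],None,fx=4,fy=4,interpolation=cv2.INTER_CUBIC); 
cl=cv2.createCLAHE(3,(4,4)).apply(cv2.cvtColor(a,cv2.COLOR_BGR2GRAY)); cv2.imwrite("pics/w1c.png",cl)
g=cv2.cvtColor(im,cv2.COLOR_BGR2GRAY)
print(g[133,245:285]);print(g[118:150,256]);print(g[134,185:220]);print(g[120:148,202])
print(g[95:110,300],g[155:172,300],g[95:110,400],g[155:172,400]); print(g[102,255:280],g[163,255:280])
E
```

```text
[151 150 152 150 151 150 150 152 158 163 164 155 132 107  98  97  95  98
  98  98  98 103 106 110 119 135 148 150 151 151 150 152 150 152 150 149
 152 150 151 151]
[140 143 143 142 142 145 146 141 128 114 111 131 153 162 159 155 145 140
 140 131 110  96  99 122 139 147 148 146 147 147 144 144]
[ 78  79  80  79  80  65  62  86 112 126 134 140 146 151 149 150 148 150
 152 148 150 151 146 135 109  86  80  80  81  80  82  81  82  83  83]
[ 81  79  83  81  80  84  98 127 145 151 150 150 151 148 150 152 152 154
 153 152 151 147 129  95  68  76  79  79]
[139 107 123 163 177 178 178 177 178 179 174 162 140 138 145] [138 128 126 127 140 161 172 172 167 161 160 160 152 137 127 127 127] [ 77  88 130 165 176 176 177 178 176 177 171 159 142 142 147] [129 128 129 131 144 158 163 161 161 159 158 150 122  91  74  70  72]
[178 179 178 177 178 177 178 179 179 175 157 121 100 134 164 176 178 179
 179 178 177 177 179 179 177] [158 161 160 160 160 161 160 160 160 152 125  91 104 138 157 160 161 161
 162 162 161 162 162 160 161]
```

View pics/w1c.png

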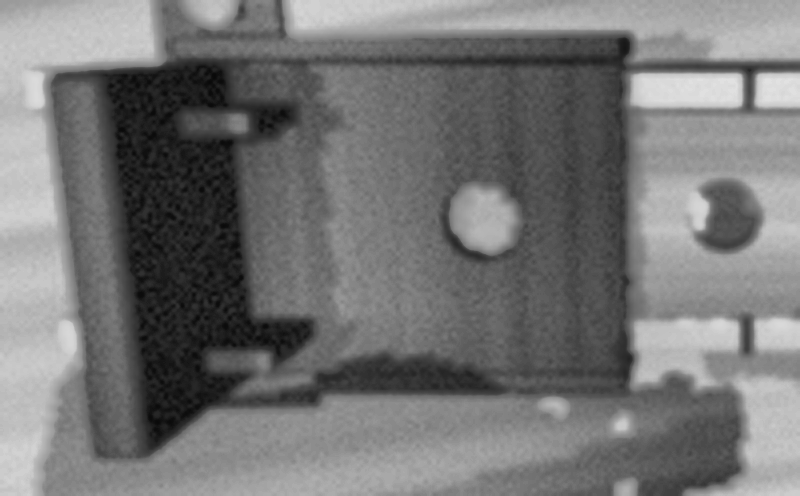

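```bash
python3 - <<'E'
from h import *
np.set_printoptions(precision=4,suppress=True)
w=np.load("w1cam.npy"); c=(cam("wrist")[0],w[0],w[1])
h=ray("",(260.8,133.5),.053,c); s=ray("",(199.8,134.8),.063,c)
m=[ray("",q,.053,c) for q in ((267,102),(266.4,163))]
e=[ray("",q,.053,c) for q in ((300,97),(300,168),(400,97),(400,167.7))]
print(h,s,"mark",m,np.mean(m,0)); A=(e[0]+e[1])/2;B=(e[2]+e[3])/2;print("edges",e)
cr=lambda x,y:(80+(x+.5)/4-.5,80+(y+.5)/4-.5)
f=[ray("",cr(*q),.125,c) for q in ((53,75),(105,75),(97,457),(148,457))]; print("fin",f,np.mean(f,0))
u=np.array([.1538,.9881,0]); print("along: s-h",(s-h)@u,"mark-h",(np.mean(m,0)-h)@u,"fin-s",(np.mean(f,0)-s)@u, "across s-h",(s-h)@np.array([.9881,-.1538,0]),"across mark-h",(np.mean(m,0)-h)@np.array([.9881,-.1538,0]))
print("walls dir",[np.degrees(np.arctan2(*(e[i]-e[i+2])[:2])) for i in (0,1)])
for T in (s+u*.053,): T=T.copy();T[2]=.2; print("tool move",totool(T))
E
```

```text
[0.5775 0.0339 0.053 ] [0.5855 0.0836 0.063 ] mark [array([0.6024, 0.0249, 0.053 ]), array([0.5513, 0.0329, 0.053 ])] [0.5769 0.0289 0.053 ]
edges [array([ 0.6022, -0.0026,  0.053 ]), array([0.5424, 0.0044, 0.053 ]), array([ 0.5895, -0.0843,  0.053 ]), array([ 0.5292, -0.0822,  0.053 ])]
fin [array([0.6248, 0.1337, 0.125 ]), array([0.6236, 0.1257, 0.125 ]), array([0.5633, 0.1443, 0.125 ]), array([0.562 , 0.1358, 0.125 ])] [0.5934 0.1349 0.125 ]
along: s-h 0.050375510070299244 mark-h -0.005015017285829295 fin-s 0.05188018714357206 across s-h 0.00026392606913738163 across mark-h 0.0001959651989597259
walls dir [np.float64(8.838755244124643), np.float64(8.663675069080414)]
tool move [-98.1121   1.3351  33.4798]
```

Call:
{"name": "apply_moves", "arguments": {
  "motion": [
    {"linear": [-50,0,17],"twist": [0,0,0],"fingers": 85},
    {"linear": [-98,0,33.5],"twist": [0,0,0],"fingers": 85},
    {"linear": [-98,40,33.5],"twist": [0,0,0],"fingers": 60},
    {"linear": [-98,80,33.5],"twist": [0,0,0],"fingers": 60},
    {"linear": [-98,106,33.5],"twist": [0,0,0],"fingers": 50},
    {"linear": [-98,106,33.5],"twist": [0,0,0],"fingers": 40},
    {"linear": [-98,106,33.5],"twist": [0,0,0],"fingers": 20},
    {"linear": [-98,106,33.5],"twist": [0,0,0],"fingers": 0},
    {"linear": [-98,106,33.5],"twist": [0,0,0],"fingers": 0},
    {"linear": [-98,106,33.5],"twist": [0,0,0],"fingers": 0},
    {"linear": [-98,106,33.5],"twist": [0,0,0],"fingers": 0},
    {"linear": [-98,106,33.5],"twist": [0,0,0],"fingers": 0}
  ]
}}

```text
time: 4.85
eef_pos: [0.595, 0.1361, 0.0974]
orientation: [-0.461, 0.46, -0.536, 0.537]
contact_force: [-1.2, 0.4, 6.7]
finger_gap: 0.104
```

```bash
python3 - <<'E'
from h import *
np.set_printoptions(precision=4,suppress=True)
o=ctrl.get_obs();print(o["finger_gap"],o["contact_force"],o["wrist_torque"],o["eef_pos"])
u=np.array([.1535,.98815,0]); print(totool(np.array([.5775,.0339,.095])+.053*u))
E
```

```text
0.10404423799722202 [-1.2116  0.3858  6.6841] [-0.0547  0.1984 -0.0112] [0.595  0.1361 0.0974]
[50.6707  2.4053 -1.6413]
```

Call:
{"name": "apply_moves", "arguments": {
  "motion": [
    {"linear": [10,0,0],"twist": [0,0,0],"fingers": 0},
    {"linear": [20,0,0],"twist": [0,0,0],"fingers": 0},
    {"linear": [30,0,0],"twist": [0,0,0],"fingers": 0},
    {"linear": [40,0,0],"twist": [0,0,0],"fingers": 0},
    {"linear": [46,0,0],"twist": [0,0,0],"fingers": 0},
    {"linear": [50.5,0,0],"twist": [0,0,0],"fingers": 0},
    {"linear": [50.5,0,0],"twist": [0,0,0],"fingers": 0},
    {"linear": [50.5,0,0],"twist": [0,0,0],"fingers": 0}
  ]
}}

```text
time: 5.85
eef_pos: [0.5872, 0.0859, 0.0974]
orientation: [-0.461, 0.46, -0.536, 0.538]
contact_force: [-1.2, -1.4, 7.3]
finger_gap: 0.102
```

```bash
python3 - <<'E'
from h import *
np.set_printoptions(precision=4,suppress=True)
o=ctrl.get_obs();print(o["finger_gap"],o["contact_force"],o["eef_pos"])
u=np.array([.1535,.98815,0]); print(totool(np.array([.5775,.0339,.095])+.053*u))
E
```

```text
0.10190071533765453 [-1.2452 -1.3678  7.2803] [0.5872 0.0859 0.0974]
[-0.1261  2.4268 -1.6385]
```

Call:
{"name": "apply_moves", "arguments": {
  "motion": [
    {"linear": [0,0,0],"twist": [0,0,0],"fingers": 40},
    {"linear": [0,0,0],"twist": [0,0,0],"fingers": 40},
    {"linear": [0,0,0],"twist": [0,0,0],"fingers": 40},
    {"linear": [0,-30,0],"twist": [0,0,0],"fingers": 60},
    {"linear": [0,-65,0],"twist": [0,0,0],"fingers": 85},
    {"linear": [25,-65,-35],"twist": [0,0,0],"fingers": 85},
    {"linear": [53,-50,-72],"twist": [0,0,0],"fingers": 85},
    {"linear": [53,-45,-72],"twist": [0,0,0],"fingers": 85},
    {"linear": [53,-45,-72],"twist": [0,0,0],"fingers": 85},
    {"linear": [53,-45,-72],"twist": [0,0,0],"fingers": 85}
  ]
}}

```text
time: 7.1
eef_pos: [0.5082, 0.0449, 0.1412]
orientation: [-0.461, 0.46, -0.536, 0.537]
contact_force: [-0.6, 0.4, -0.5]
finger_gap: 0.994
```

```bash
python3 - <<'E'
from h import *
np.set_printoptions(precision=4,suppress=True)
p,r=tool(); print(p)
c=cam("wrist"); im=ctrl.read_camera("wrist"); cv2.imwrite("pics/w2.png",im); np.save("w2cam.npy",np.array([c[1].ravel(),c[2].ravel()]))
q=proj("",[.5775,.0339,.063],c)[0]; print(q); x,y=[int(round(v)) for v in q]
a=cv2.resize(im[max(0,y-40):y+40,x-50:x+50],None,fx=6,fy=6,interpolation=cv2.INTER_CUBIC); print(max(0,y-40),x-50)
cv2.imwrite("pics/w2c.png",cv2.convertScaleAbs(a,alpha=1.8))
E
```

```text
[0.5082 0.0449 0.1412]
[256.5001  89.0543]
49 207
```

View pics/w2c.png

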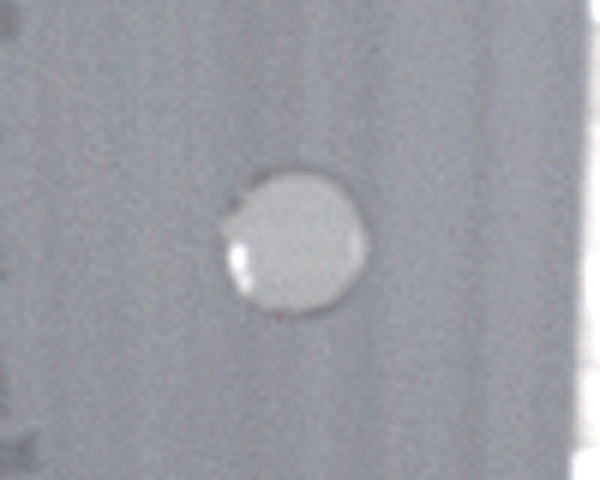

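```bash
python3 - <<'E'
from h import *
np.set_printoptions(linewidth=200)
im=cv2.imread("pics/w2.png"); g=cv2.cvtColor(im,cv2.COLOR_BGR2GRAY)
print(g[76:104:2,240:272]); print("strip right",g[85:95:3,300:360:4]); print(im[89,256],im[89,330],im[89,350])
w1=cv2.imread("pics/w1.png"); print("w1 stop hole",w1[134,201],"strip hole",w1[133,263],"strip",w1[133,300],"strip shade",w1[150,300])
cv2.imwrite("pics/w2b.png",cv2.resize(cv2.convertScaleAbs(im[0:180],alpha=1.5),(800,281)))
E
```

```text
[[ 85  86  85  85  83  83  84  84  83  80  81  82  82  79  80  78  77  78  80  83  84  84  84  85  88  86  83  84  85  83  86  86]
 [ 90  86  85  83  84  84  84  83  79  73  72  74  84  86  91  93  93  92  92  91  88  82  78  80  82  85  83  86  83  84  87  85]
 [ 86  85  86  84  83  80  85  85  83  86  94  98 102 101 101 102 101 100 100 102 101 100  95  88  80  77  83  84  84  81  84  85]
 [ 85  85  85  86  82  74  76  84  96  99 100 100 101 102 101 101 101 102 101 100 102 100 100 102  93  89  80  81  82  83  84  85]
 [ 88  86  85  80  83  83  88  96 100 101  99 100  98 101  98 100 101 100 100 100 101  99 102 100 100  96  87  79  81  85  84  85]
 [ 85  85  83  89  94  98 100  99 101  99 105 103 101 100 100 102 100 102 101 101 103 100 102 101 101 100  98  86  78  82  85  86]
 [ 87  86  84  82  90  99 102 103 103 104 101 103 101 103 102 103 103 103 103 104 101 103 102 104 100 107 107  97  88  82  84  85]
 [ 86  85  83  79  87 115 135 130 112 104 102 101 102 100 102 101  99 102  99 101 101 101 101 100 101 109 110 100  91  83  85  85]
 [ 87  86  83  82  89 123 145 139 115 103  99 103 10
[... 436 characters left out ...]
85  77  78  81  83  83  83  83  85]
 [ 86  84  86  83  84  86  85  84  79  78  85  87  86  84  85  88  92  88  84  78  76  74  75  80  82  86  82  84  83  83  86  84]
 [ 86  84  87  86  84  85  83  86  80  83  84  80  83  77  80  79  81  82  81  83  83  86  86  85  84  83  83  83  82  84  84  86]]
strip right [[ 83 116 153 155 155 155 153 154 154 153 153 154 153 154 153]
 [ 87 120 153 154 152 153 152 153 154 152 152 153 152 151 151]
 [ 86 124 152 158 156 156 156 157 156 155 155 153 154 154 154]
 [ 87 131 160 161 160 159 159 159 159 157 158 157 157 159 157]]
[103 102 103] [153 153 154] [153 152 154]
w1 stop hole [147 147 149] strip hole [99 98 96] strip [148 148 149] strip shade [147 145 147]
```

View pics/w2b.png

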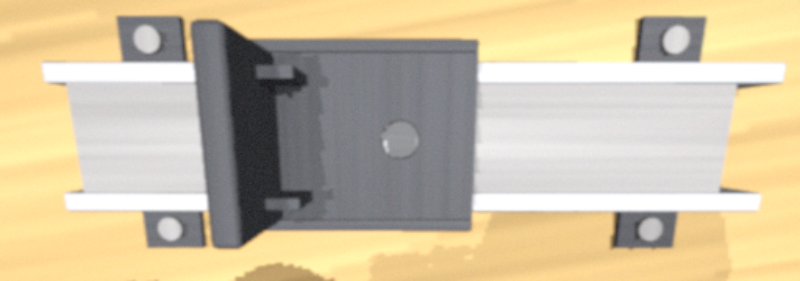

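The two holes are aligned: through the stop's hole I see the dark strip-hole interior, at about (256,89) in the frame, within about 1 px of the prediction. Next, the pin.

Call:
{"name": "apply_moves", "arguments": {
  "motion": [
    {"linear": [50,-50,0],"twist": [0,0,0],"fingers": 85},
    {"linear": [110,-50,0],"twist": [0,0,0],"fingers": 85},
    {"linear": [170,-50,0],"twist": [0,0,0],"fingers": 85},
    {"linear": [230,-50,5],"twist": [0,0,0],"fingers": 85},
    {"linear": [290,-50,5],"twist": [0,0,0],"fingers": 85},
    {"linear": [348,-50,5],"twist": [0,0,0],"fingers": 85},
    {"linear": [348,-50,5],"twist": [0,0,0],"fingers": 85},
    {"linear": [348,-50,5],"twist": [0,0,0],"fingers": 85},
    {"linear": [348,-50,5],"twist": [0,0,0],"fingers": 85}
  ]
}}

```text
time: 8.28
eef_pos: [0.4592, -0.2988, 0.1903]
orientation: [0.461, -0.461, 0.536, -0.536]
contact_force: [-0.3, 0.6, -0.2]
finger_gap: 0.995
```

```bash
python3 - <<'E'
from h import *
np.set_printoptions(precision=4,suppress=True)
p,r=tool(); print(p)
c=cam("wrist"); im=ctrl.read_camera("wrist"); cv2.imwrite("pics/w3.png",im); np.save("w3cam.npy",np.array([c[1].ravel(),c[2].ravel()]))
for k in ("pin_grip","pin_collar","block_hole0"):
    print(k,[(np.round(d["position"],4).tolist(),round(d["confidence"],2)) for d in ctrl.boxes_of("wrist",k)])
q=proj("",[.50,-.30,.072],c)[0]; print(q); x,y=[int(round(v)) for v in q]
y0,x0=max(0,y-75),max(0,x-100); print(x0,y0)
cv2.imwrite("pics/w3c.png",cv2.convertScaleAbs(cv2.resize(im[y0:y0+150,x0:x0+200],None,fx=4,fy=4,interpolation=cv2.INTER_CUBIC),alpha=1.8))
E
```

```text
[ 0.4592 -0.2988  0.1903]
pin_grip [([0.5074, -0.299, 0.0865], 0.81), ([0.4239, -0.3189, 0.0569], 0.69), ([0.4884, -0.3844, 0.0572], 0.6)]
pin_collar [([0.428, -0.3203, 0.0582], 0.94), ([0.4898, -0.3795, 0.0491], 0.73), ([0.507, -0.2952, 0.0855], 0.59)]
block_hole0 [([0.5111, -0.2973, 0.0437], 0.71)]
[249.2605 128.9965]
149 54
```

View pics/w3c.png

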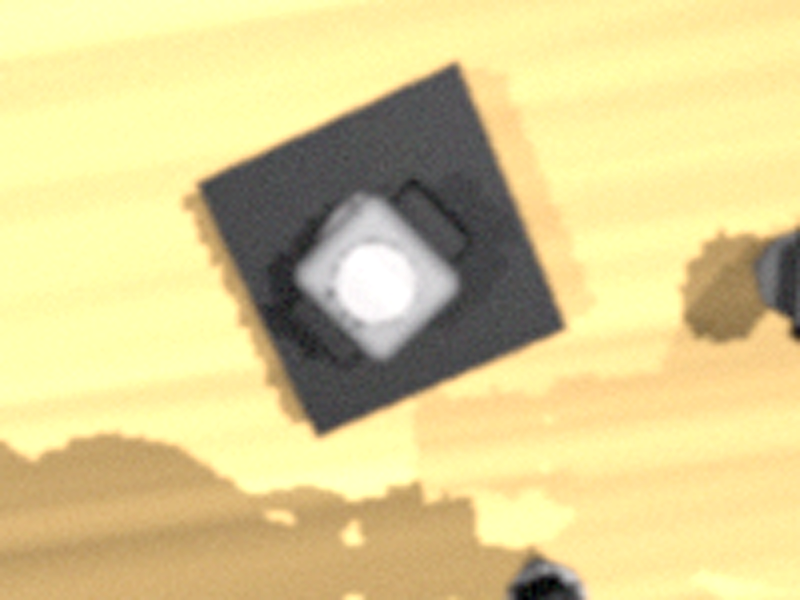

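```bash
python3 - <<'E'
from h import *
np.set_printoptions(precision=4,suppress=True)
w=np.load("w3cam.npy"); c=(cam("wrist")[0],w[0],w[1])
cr=lambda x,y:(149+(x+.5)/4-.5,54+(y+.5)/4-.5)
L,T,Rr,B=[ray("",cr(*q),.087,c) for q in ((297,275),(368,193),(460,285),(383,360))]
print(L,T,Rr,B,"centre",(L+T+Rr+B)/4)
p,r=tool()
bl=[ray("",cr(*q),.04,c) for q in ((200,185),(458,63),(565,326),(320,436))]; print("block",np.mean(bl,0),[np.linalg.norm(bl[i]-bl[i-1]) for i in range(4)])
for d in (Rr-B,T-L,Rr-T,B-L): t=r.inv().apply(d); print(np.linalg.norm(d),"angle x->z deg",np.degrees(np.arctan2(t[2],t[0])))
bt=[ray("",cr(*q),.082,c) for q in ((438,218),(322,335))]; print("buttons?",bt,np.mean(bt,0))
cc=(L+T+Rr+B)/4
print(totool([cc[0],cc[1],.1903]),ctrl.get_obs()["joint_positions"])
E
```

```text
[ 0.5092 -0.2826  0.087 ] [ 0.5213 -0.2975  0.087 ] [ 0.5031 -0.3111  0.087 ] [ 0.4919 -0.2954  0.087 ] centre [ 0.5064 -0.2966  0.087 ]
block [ 0.5061 -0.2968  0.04  ] [np.float64(0.058515325183619564), np.float64(0.05875672849885149), np.float64(0.05826804942485533), np.float64(0.058293887805580265)]
0.019329398491508745 angle x->z deg 44.18724731271493
0.019128910180994836 angle x->z deg 47.944377765452074
0.022769130320081925 angle x->z deg -44.47231285586848
0.021511402288928106 angle x->z deg -45.03755088510624
buttons? [array([ 0.5149, -0.309 ,  0.082 ]), array([ 0.4973, -0.2847,  0.082 ])] [ 0.5061 -0.2968  0.082 ]
[-9.5539  0.0408 46.4183] [-0.7845  0.048   1.8553  0.      1.2381  0.9376]
```

Call:
{"name": "apply_moves", "arguments": {
  "motion": [
    {"linear": [-5,0,23],"twist": [0,-10,0],"fingers": 70},
    {"linear": [-9.5,0,46.3],"twist": [0,-20,0],"fingers": 70},
    {"linear": [-9.5,0,46.3],"twist": [0,-30,0],"fingers": 70},
    {"linear": [-9.5,10,46.3],"twist": [0,-40,0],"fingers": 70},
    {"linear": [-9.5,50,46.3],"twist": [0,-45.3,0],"fingers": 70},
    {"linear": [-9.5,90,46.3],"twist": [0,-45.3,0],"fingers": 70},
    {"linear": [-9.5,120,46.3],"twist": [0,-45.3,0],"fingers": 60},
    {"linear": [-9.5,137,46.3],"twist": [0,-45.3,0],"fingers": 50},
    {"linear": [-9.5,137,46.3],"twist": [0,-45.3,0],"fingers": 44},
    {"linear": [-9.5,137,46.3],"twist": [0,-45.3,0],"fingers": 44},
    {"linear": [-9.5,137,46.3],"twist": [0,-45.3,0],"fingers": 44}
  ]
}}

```text
time: 9.85
eef_pos: [0.5068, -0.2983, 0.0549]
orientation: [-0.631, 0.632, -0.317, 0.319]
contact_force: [0.3, 0.4, 0.5]
finger_gap: 0.513
```

```bash
python3 - <<'E'
from h import *
np.set_printoptions(precision=4,suppress=True)
p,r=tool(); print(p,r.as_matrix(),totool([.5063,-.2967,.053]))
o=ctrl.get_obs(); print(o["finger_gap"]*85.4,o["contact_force"])
im=ctrl.read_camera("wrist"); cv2.imwrite("pics/w4.png",im)
cv2.imwrite("pics/w4b.png",cv2.convertScaleAbs(im,alpha=2))
E
```

```text
[ 0.5068 -0.2983  0.0549] [[ 0.5956  0.0021  0.8033]
 [-0.8033 -0.0019  0.5956]
 [ 0.0028 -1.      0.0006]] [-1.6222  1.899   0.5491]
43.7888432764114 [0.2824 0.3557 0.5434]
```

View pics/w4b.png

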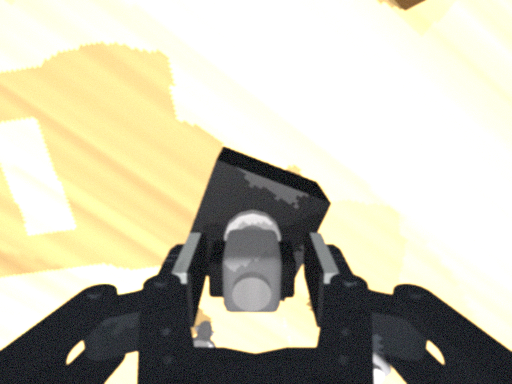

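The head sits between the jaws, about 1.5 mm towards tool −x, with the buttons facing the pads. Correcting, then closing.

Call:
{"name": "apply_moves", "arguments": {
  "motion": [
    {"linear": [-1.5,1,0.5],"twist": [0,0,0],"fingers": 44},
    {"linear": [-1.5,1,0.5],"twist": [0,0,0],"fingers": 36},
    {"linear": [-1.5,1,0.5],"twist": [0,0,0],"fingers": 30},
    {"linear": [-1.5,1,0.5],"twist": [0,0,0],"fingers": 26},
    {"linear": [-1.5,1,0.5],"twist": [0,0,0],"fingers": 26},
    {"linear": [-1.5,1,0.5],"twist": [0,0,0],"fingers": 26},
    {"linear": [-1.5,1,0.5],"twist": [0,0,0],"fingers": 26},
    {"linear": [-1.5,1,0.5],"twist": [0,0,0],"fingers": 26}
  ]
}}

```text
time: 10.9
eef_pos: [0.5057, -0.2963, 0.0532]
orientation: [-0.632, 0.632, -0.318, 0.318]
contact_force: [-1.2, 0.7, 5.1]
finger_gap: 0.316
```

```bash
python3 - <<'E'
from h import *
np.set_printoptions(precision=4,suppress=True)
o=ctrl.get_obs(); print(o["finger_gap"]*85.4,o["contact_force"],o["wrist_torque"],o["eef_pos"])
E
```

```text
26.96449543293112 [-1.2453  0.7171  5.0619] [ 0.2048  0.2755 -0.0052] [ 0.5057 -0.2963  0.0532]
```

Call:
{"name": "apply_moves", "arguments": {
  "motion": [
    {"linear": [0,-20,0],"twist": [0,0,0],"fingers": 26},
    {"linear": [0,-50,0],"twist": [0,0,0],"fingers": 26},
    {"linear": [0,-90,0],"twist": [0,0,0],"fingers": 26},
    {"linear": [-35,-95,40],"twist": [0,0,0],"fingers": 26},
    {"linear": [-70,-95,80],"twist": [0,0,0],"fingers": 26},
    {"linear": [-105,-95,120],"twist": [0,0,0],"fingers": 26},
    {"linear": [-140,-95,160],"twist": [0,0,0],"fingers": 26},
    {"linear": [-175,-95,200],"twist": [0,0,0],"fingers": 26},
    {"linear": [-205,-95,234],"twist": [0,0,0],"fingers": 26},
    {"linear": [-223,-85,254],"twist": [0,0,0],"fingers": 26},
    {"linear": [-223,-72,254],"twist": [0,0,0],"fingers": 26},
    {"linear": [-223,-66,254],"twist": [0,0,0],"fingers": 26},
    {"linear": [-223,-66,254],"twist": [0,0,0],"fingers": 26},
    {"linear": [-223,-66,254],"twist": [0,0,0],"fingers": 26}
  ]
}}

```text
time: 12.65
eef_pos: [0.5769, 0.0334, 0.1187]
orientation: [0.631, -0.631, 0.318, -0.319]
contact_force: [-0.4, 0.3, -2.2]
finger_gap: 0.312
```

```bash
python3 - <<'E'
from h import *
np.set_printoptions(precision=4,suppress=True)
p,r=tool(); print(p,r.as_matrix()); z=r.as_matrix()[:,2]
tgt=np.array([.5775,.0339,p[2]])-.00024*z; print("to target",totool(tgt))
o=ctrl.get_obs(); print(o["finger_gap"]*85.4,o["contact_force"],o["wrist_torque"])
c=cam("wrist");im=ctrl.read_camera("wrist"); cv2.imwrite("pics/w5.png",im); np.save("w5cam.npy",np.array([c[1].ravel(),c[2].ravel()]))
print(proj("",[[.5775,.0339,.063],p-[0,0,.0+.043]],c))
cv2.imwrite("pics/w5b.png",cv2.convertScaleAbs(cv2.resize(im[120:320,150:370],None,fx=3,fy=3,interpolation=cv2.INTER_CUBIC),alpha=2.2))
E
```

```text
[0.5769 0.0334 0.1187] [[ 0.5944  0.0006  0.8041]
 [-0.8041 -0.0002  0.5944]
 [ 0.0005 -1.      0.0004]]
to target [-0.0707  0.0003  0.523 ]
26.669581126827385 [-0.4031  0.2713 -2.2373] [ 0.0116 -0.0127  0.0295]
[[255.5318 206.871 ]
 [255.7013 215.5413]]
```

View pics/w5b.png

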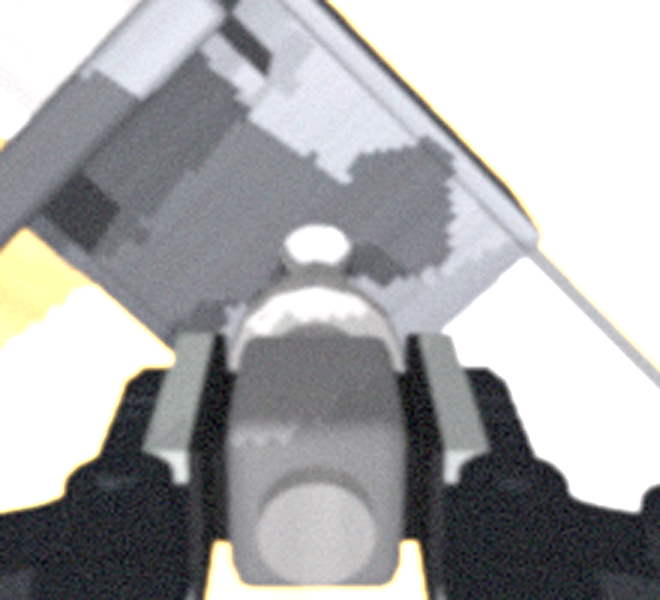

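The nose (≈255,210) stands in front of the stop's hole. The hole's far rim is at v≈194, matching the prediction, and the sideways offset is within 1 px. Now down gently into the stop's hole.

Call:
{"name": "apply_moves", "arguments": {
  "motion": [
    {"linear": [0,4,0.5],"twist": [0,0,0],"fingers": 26},
    {"linear": [0,8,0.5],"twist": [0,0,0],"fingers": 26},
    {"linear": [0,11,0.5],"twist": [0,0,0],"fingers": 26},
    {"linear": [0,12,0.5],"twist": [0,0,0],"fingers": 26},
    {"linear": [0,13,0.5],"twist": [0,0,0],"fingers": 26},
    {"linear": [0,14,0.5],"twist": [0,0,0],"fingers": 26},
    {"linear": [0,15,0.5],"twist": [0,0,0],"fingers": 26},
    {"linear": [0,16,0.5],"twist": [0,0,0],"fingers": 26}
  ]
}}

```text
time: 13.7
eef_pos: [0.5771, 0.0346, 0.1023]
orientation: [0.632, -0.632, 0.318, -0.318]
contact_force: [0.8, -0.4, -1.3]
finger_gap: 0.317
```

Call:
{"name": "apply_moves", "arguments": {
  "motion": [
    {"linear": [0,1,0],"twist": [0,0,0],"fingers": 26},
    {"linear": [0,2,0],"twist": [0,0,0],"fingers": 26},
    {"linear": [0,3,0],"twist": [0,0,0],"fingers": 26},
    {"linear": [0,4,0],"twist": [0,0,0],"fingers": 26},
    {"linear": [0,4,0],"twist": [0,0,0],"fingers": 26}
  ]
}}

```text
time: 14.32
eef_pos: [0.5772, 0.0345, 0.0983]
orientation: [-0.632, 0.632, -0.318, 0.318]
contact_force: [0.5, -0.4, -1.7]
finger_gap: 0.314
```

```bash
python3 - <<'E'
from h import *
np.set_printoptions(precision=4,suppress=True)
o=ctrl.get_obs(); print(o["finger_gap"]*85.4,o["contact_force"],o["wrist_torque"],o["eef_pos"],totool([.5775,.0339,.09]))
E
```

```text
26.832730882367766 [ 0.476  -0.3964 -1.7009] [-0.1989 -0.1732 -0.0511] [0.5772 0.0345 0.0983] [ 0.6359  8.2819 -0.1024]
```

Call:
{"name": "apply_moves", "arguments": {
  "motion": [
    {"linear": [0,1,0],"twist": [0,0,0],"fingers": 26},
    {"linear": [0,2,0],"twist": [0,0,0],"fingers": 26},
    {"linear": [0,3,0],"twist": [0,0,0],"fingers": 26},
    {"linear": [0,4,0],"twist": [0,0,0],"fingers": 26},
    {"linear": [0,4,0],"twist": [0,0,0],"fingers": 26}
  ]
}}

```text
time: 14.95
eef_pos: [0.5772, 0.0345, 0.0943]
orientation: [-0.632, 0.632, -0.318, 0.318]
contact_force: [0.9, -1.5, -1.2]
finger_gap: 0.314
```

Call:
{"name": "apply_moves", "arguments": {
  "motion": [
    {"linear": [0,1,0],"twist": [0,0,0],"fingers": 26},
    {"linear": [0,2,0],"twist": [0,0,0],"fingers": 26},
    {"linear": [0,3,0],"twist": [0,0,0],"fingers": 26},
    {"linear": [0,3,0],"twist": [0,0,0],"fingers": 26}
  ]
}}

```text
time: 15.45
eef_pos: [0.5772, 0.0344, 0.0913]
orientation: [-0.631, 0.632, -0.318, 0.318]
contact_force: [1.3, -2.1, -0.4]
finger_gap: 0.314
```

Call:
{"name": "apply_moves", "arguments": {
  "motion": [
    {"linear": [0.4,0,0],"twist": [0,0,0],"fingers": 26},
    {"linear": [0.4,1,0],"twist": [0,0,0],"fingers": 26},
    {"linear": [0.4,2,0],"twist": [0,0,0],"fingers": 26},
    {"linear": [0.4,3,0],"twist": [0,0,0],"fingers": 26},
    {"linear": [0.4,4,0],"twist": [0,0,0],"fingers": 26},
    {"linear": [0.4,4,0],"twist": [0,0,0],"fingers": 26}
  ]
}}

```text
time: 16.2
eef_pos: [0.5773, 0.0342, 0.0872]
orientation: [-0.632, 0.632, -0.318, 0.318]
contact_force: [1.7, -2.8, -1.0]
finger_gap: 0.311
```

Call:
{"name": "apply_moves", "arguments": {
  "motion": [
    {"linear": [0.3,1,0],"twist": [0,0,0],"fingers": 26},
    {"linear": [0.3,2,0],"twist": [0,0,0],"fingers": 26},
    {"linear": [0.3,3,0],"twist": [0,0,0],"fingers": 26},
    {"linear": [0.3,4,0],"twist": [0,0,0],"fingers": 26},
    {"linear": [0.3,5,0],"twist": [0,0,0],"fingers": 26},
    {"linear": [0.3,6,0],"twist": [0,0,0],"fingers": 26},
    {"linear": [0.3,7,0],"twist": [0,0,0],"fingers": 26},
    {"linear": [0.3,8,0],"twist": [0,0,0],"fingers": 26},
    {"linear": [0.3,8,0],"twist": [0,0,0],"fingers": 26}
  ]
}}

```text
time: 17.32
eef_pos: [0.5774, 0.0341, 0.0791]
orientation: [0.632, -0.632, 0.318, -0.318]
contact_force: [1.1, -2.2, -1.7]
finger_gap: 0.312
```

Call:
{"name": "apply_moves", "arguments": {
  "motion": [
    {"linear": [0.2,1,0],"twist": [0,0,0],"fingers": 26},
    {"linear": [0.2,2,0],"twist": [0,0,0],"fingers": 26},
    {"linear": [0.2,2.5,0],"twist": [0,0,0],"fingers": 26},
    {"linear": [0.2,3,0],"twist": [0,0,0],"fingers": 26},
    {"linear": [0.2,3,0],"twist": [0,0,0],"fingers": 26}
  ]
}}

```text
time: 17.95
eef_pos: [0.5775, 0.034, 0.0762]
orientation: [0.632, -0.632, 0.318, -0.318]
contact_force: [-1.4, -0.8, -1.3]
finger_gap: 0.312
```

Call:
{"name": "apply_moves", "arguments": {
  "motion": [
    {"linear": [0,0.5,0],"twist": [0,0,0],"fingers": 26},
    {"linear": [0,1,0],"twist": [0,0,0],"fingers": 26},
    {"linear": [0,1,0],"twist": [0,0,0],"fingers": 26}
  ]
}}

```text
time: 18.32
eef_pos: [0.5776, 0.034, 0.0761]
orientation: [-0.632, 0.632, -0.318, 0.318]
contact_force: [-3.8, -0.3, 6.2]
finger_gap: 0.318
```

The collar has seated: TCP 0.0761 against 0.0762 expected, with a firm upward reaction of about 8 N. Releasing and rising.

Call:
{"name": "apply_moves", "arguments": {
  "motion": [
    {"linear": [0,1,0],"twist": [0,0,0],"fingers": 34},
    {"linear": [0,1,0],"twist": [0,0,0],"fingers": 44},
    {"linear": [0,1,0],"twist": [0,0,0],"fingers": 50},
    {"linear": [0,0,0],"twist": [0,0,0],"fingers": 50},
    {"linear": [0,0,0],"twist": [0,0,0],"fingers": 50},
    {"linear": [0,-15,0],"twist": [0,0,0],"fingers": 50},
    {"linear": [0,-40,0],"twist": [0,0,0],"fingers": 50},
    {"linear": [0,-80,0],"twist": [0,0,0],"fingers": 50},
    {"linear": [0,-110,-40],"twist": [0,0,0],"fingers": 70},
    {"linear": [0,-110,-60],"twist": [0,0,0],"fingers": 85},
    {"linear": [0,-110,-60],"twist": [0,0,0],"fingers": 85},
    {"linear": [0,-110,-60],"twist": [0,0,0],"fingers": 85}
  ]
}}

```text
time: 19.82
eef_pos: [0.5298, -0.0017, 0.1856]
orientation: [0.632, -0.631, 0.318, -0.318]
contact_force: [0.6, -0.2, -0.4]
finger_gap: 0.995
```

```bash
python3 - <<'E'
from h import *
np.set_printoptions(precision=4,suppress=True)
p,r=tool(); print(p,ctrl.get_obs()["contact_force"])
c=cam("wrist");im=ctrl.read_camera("wrist"); cv2.imwrite("pics/w6.png",im); np.save("w6cam.npy",np.array([c[1].ravel(),c[2].ravel()]))
for k in ("pin_grip","stop_hole"): print(k,[(np.round(d["position"],4).tolist(),round(d["confidence"],2)) for d in ctrl.boxes_of("wrist",k)])
q=proj("",[[.5775,.0339,.063+.047],[.5775,.0339,.069],[.5775,.0339,.063]],c); print(q)
x0,y0=max(0,int(q[0][0])-90),max(0,int(q[0][1])-70); print(x0,y0)
cv2.imwrite("pics/w6b.png",cv2.convertScaleAbs(cv2.resize(im[y0:y0+140,x0:x0+180],None,fx=4,fy=4,interpolation=cv2.INTER_CUBIC),alpha=1.8))
E
```

```text
[ 0.5298 -0.0017  0.1856] [ 0.6014 -0.1874 -0.4346]
pin_grip [([0.5747, 0.0325, 0.107], 0.63)]
stop_hole [([0.5862, 0.069, 0.0629], 0.76)]
[[255.4215 107.5171]
 [255.3271 104.1524]
 [255.3157 103.7459]]
165 37
```

View pics/w6b.png

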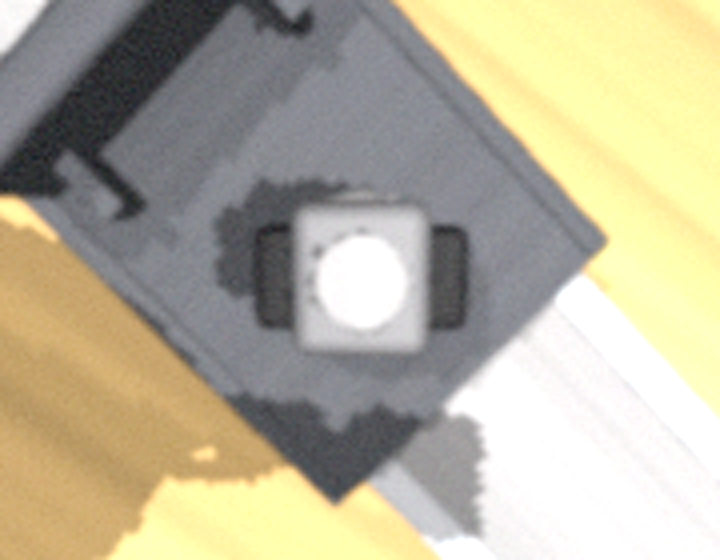

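The pin stands upright and centred in the stop. Both buttons show fully out: 53 px across is about 34 mm, the free width. The arm is clear, so I'm handing in.

```bash
python3 -c "
from rig import ctrl
print(ctrl.finish_job(), ctrl.get_obs()['time'])"
```

```text
the job is handed in; nothing more can be done
the job is handed in; nothing more can be done
```

I handed the job in at about 20 s. The stop is set over the strip's hole, and the pin is through both holes with its collar home on the stop.

- **Stop:** I saw the strip's hole before covering it, about 5 mm towards +y from the mark. I then pinched the fin and slid the stop 50.5 mm until the two holes lined up. A view from straight above confirmed the alignment to about 0.5 mm.
- **Pin:** I took the large pin from the block by its buttons. It went down in small steps with no more than about 4 N of side force. The collar seated at the expected height to within 0.1 mm, with about 8 N of reaction, and I let go.

**Last checks:**
- The final picture shows the pin upright and centred. Both buttons are fully out at about 34 mm across, so the balls should be out.
- The arm stands clear with no contact force.
- I planned no path near the carton, tape roll or bottle, but took no last picture of them.
- I did not pull on the pin to test the lock.
- The grip force could not be set. The interface fixes it at half the maximum, probably 60 N. I asked for a 26 mm opening to limit the squeeze; the fingers stopped at about 27 mm, so the actual force is unknown and may have been above the 20 to 40 N asked for.

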